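# Release the spring lock and push the nut shuttle to the wheel end

## Task

The shuttle tray with the lug nuts is locked at the loading end of its track by two spring pins. With closed fingertips press the grooved bar behind the tray down, and while holding it down push the tray along the track past the pins towards the end stop, then let the bar come up so that the pins lock the tray in behind. Only press and push: lift nothing, keep the nuts standing in the tray, and leave the other things on the bench alone.

Things in the scene. Friction and masses are not known exactly. Their poses are not given: they have to be found in the camera images.
- track: Fixed grey track on the bench, 295 long x 137 wide, deck 24 mm above the bench. Origin: on the bench surface, mid-width, under the line joining the two lock pins. x = direction to push the tray, z up. It runs from x = -180 to +115 mm. Side rails 12 mm thick, inner faces at y = +-56.5 mm, tops 36 mm above the bench.
- end_stop (a point): Top middle of the near face of the end stop, a dark cross bar at track x = +95 mm, 42 mm above the bench.
- plunger (a joint): How far the spring bar and its pins are pressed down (m): 0 = up, 0.011 = hard stop. Over 0.007 frees the tray; 0.009 to 0.010 is a good depth. About 3 N to start, 6 N at full depth; it moves straight down wherever it is pressed, and springs back when let go.
- bar_end (a point): Middle of the top of the steel spring bar's end at the loading end; goes down with it. The bar is 34 mm wide and runs along the middle of the track from x = -162.5 to +22.5 mm, passing under the tray; its grooved part sticks out behind the tray. Up, its top is 36 mm above the bench, 12 mm above the deck.
- lock_pin (a point): Top of one of the two steel lock pins, 10 mm diameter, at track x = 0, y = +42 (this one) and -42 mm. They are rigid with the bar: they stand 7 mm above the deck when it is up, and are below the deck when it is pressed over 7 mm.
- shuttle: Loose tray sliding on the deck between the rails, 80 long x 110 wide x 36 mm high, 0.5 to 0.8 kg. Origin: centre of its underside; x along the track, push direction. It straddles the bar on two black runners (|y| = 30 to 55 mm). Floor 19 mm above its underside. Blocked at track x = -45 mm by raised pins; past +45 mm they can rise behind it; at the end stop it is at +55 mm.
- push_wall (a point): Top middle of the tray's rear face (40 mm behind its origin), an upright wall 106 mm wide reaching from 39 to 60 mm above the bench. Fingertips that press the grooved bar behind it can push on it.
- nut_1: Pale steel lug nut, 21 mm across, 24 mm high, standing loose on the floor of the tray, in its front half. Origin: centre of its underside; z up when standing.
- nut_2: Pale steel lug nut, 21 mm across, 24 mm high, standing loose on the floor of the tray, in its front half. Origin: centre of its underside; z up when standing.
- nut_3: Pale steel lug nut, 21 mm across, 24 mm high, standing loose on the floor of the tray, in its front half. Origin: centre of its underside; z up when standing.
- core_tool: Bystander: small red-handled valve core tool, 107 x 18 x 18 mm, loose on the bench beside the track. Origin: centre of its underside. Leave alone.
- valve_stem: Bystander: black rubber valve stem with a brown cap, 52 x 16 x 16 mm, loose on the bench beside the track. Origin: centre of its underside. Leave alone.
- clip_weight: Bystander: grey clip-on wheel weight, 40 x 16 x 15 mm, loose on the bench beside the track. Origin: centre of its underside. Leave alone.
- weight_strip: Bystander: flat strip of four small dark grey weights, 74 x 16 x 4 mm, loose on the bench beyond the end stop. Origin: centre of its underside. Leave alone.

How it is judged (in metres and radians):
On the way, in this order (a step that is already met when the one before it is completed fails the run):
1. the fingertips hold the bar down with the tray still behind the pins (value of joint plunger above 0.0055 m and contact force between the fingers and plunger above 0.5 N and x of shuttle in the frame of track below -0.035 m), for 0.1 s.
2. the tray is over the pins while the fingertips hold the bar down (value of joint plunger above 0.0055 m and contact force between the fingers and plunger above 0.5 N and x of shuttle in the frame of track between -0.02 and 0.035 m), for 0.1 s.
At the end, for the whole second after the job is handed in: The tray lies flat on the deck between the pins and the end stop (origin 43 to 60 mm past the pin line), the bar is fully up again (within 2 mm) so the pins stand behind the tray, everything is at rest, and the three nuts stand upright on the tray floor (value of joint plunger below 0.002 m and x of shuttle in the frame of track between 0.043 and 0.06 m and z of shuttle in the frame of track below 0.027 m and angle between shuttle's own z axis and vertical below 0.05 rad and linear speed of shuttle below 0.01 m/s and angle between each of nut_1, nut_2, nut_3's own z axis and vertical below 0.25 rad and z of nut_1 in the frame of shuttle between 0.015 and 0.023 m and z of nut_2 in the frame of shuttle between 0.015 and 0.023 m and z of nut_3 in the frame of shuttle between 0.015 and 0.023 m); the robot touches nothing.
It fails at once if the tray is lifted off the deck (z of shuttle in the frame of track above 0.034 m).
It fails at once if a nut is lifted, tipped over or knocked out of the tray (angle between any of nut_1, nut_2, nut_3's own z axis and vertical above 0.6 rad or z of any of nut_1, nut_2, nut_3 in the frame of shuttle above 0.029 m or z of any of nut_1, nut_2, nut_3 in the frame of shuttle below 0.005 m).
It fails at once if a bystander is moved more than 15 mm (distance of any of core_tool, valve_stem, clip_weight, weight_strip from where it was at the start of the episode above 0.015 m).
It also fails if it takes over 40 s, if anything falls off the work surface, if the arm or the gripper's body presses on something with over 40 N, if the wrist force passes 120 N, or if a joint passes its speed limit or range.

## Robot

A 6-joint arm with a two-finger parallel gripper is mounted at the origin on a cart in front of the work surface, level with it; the furniture and walls round the work are solid. World frame = base frame: x ahead of the robot, y to its left, z up, the work surface at z = 0. Lengths are in mm, angles in degrees, forces in N, time in s.
With the tool pointing down it reaches from about 300 to 850 mm from the base axis. Payload 4.2 kg.
Tool frame: the origin (TCP) lies midway between the tips of the shut fingers; the grasp point (between the pads) lies 19 mm behind it; z points along the fingers, y is the line along which they close (so a half turn about z gives the same grasp; the last joint's range is limited). The gripper opens to 91 mm and grips with 3 to 60 N. Pads are 32 mm wide; open, the fingers measure 118 mm over their backs; the gripper's body (76 mm by 178 mm) begins 60 mm behind the grasp point.
Start: joints at [64.057, 18.312, 89.639, -0, 72.044, -1.146], TCP at [241.168, 521.998, 213.976] pointing down, gripper open.
Joint ranges: [-177.97, 177.97], [-48.28, 115.42], [12.27, 149.76], [-77.06, 257.06], [2.81, 150.46], [-146.56, 146.56]. Speed limits (degrees/s): [147.25, 147.25, 180, 180, 180, 180].

## Interface

Orientations are given as [roll, pitch, yaw] about the fixed x, y, z axes, in that order (R = Rz(yaw) Ry(pitch) Rx(roll)).
In Python, from workcell import env, grab_frame, camera_model gives the robot as it stands (env), with the cameras as plain functions.
- The arm moves only by the shell command python3 drive.py 'ROWS' [OPENING] [FORCE]. ROWS is rows parted by semicolons, their numbers by spaces, 1 to 8 of them, each of 6 numbers: dx, dy, dz in mm, then a rotation vector rx, ry, rz in degrees; each row shifts and turns the commanded pose from where the row before left it, along the tool's axes as they then stand; what a row does not reach is not made up. A row lasts 1/10 s, in which the tool goes at most 50 mm and 8.59 degrees, less where a joint would pass 70% of its speed; a pose out of reach is approached as far as the arm can. OPENING is the finger opening in mm, set as the command begins (- or left out keeps the last). The fingers move at their own pace and stop on an object; FORCE is the grip in N (left out, the last holds). Time passes only in rows, so rows that do not move let the fingers close. It prints the time, the measured TCP pose, the force, the opening and the grip force at its end.
- env.state(): the state, without advancing time (a new reading comes with each control period).
- grab_frame(name): name is "scene" or "top"; returns the picture (480x640x3 uint8, blue, green, red); there is no depth.
- camera_model(name): a dict with "fx", "fy", "cx", "cy" (pixels), "T" (4x4, takes a point from camera to world coordinates). Camera axes: x right, y up, looking along -z (the intrinsics and any distortion apply to the point x, -y, -z); pixel columns grow to the right and rows downward; lengths in mm; the calibration is good to about 2 mm. A picture is of the moment at which its call begins. camera_model takes no time and is no camera call.
- env.job_done(): hands the job in; it is judged then, once.
The state is a dict: "time_s": time; "qpos": joint angles; "qvel": joint speeds; "effort": joint torques, N m; "ee_pos": TCP position; "ee_rot": TCP orientation; "force": force on the tool from outside, world axes, zero at the start; "torque": the same for the moment, N m; "gripper_width": finger opening in mm; "gripper_force": force on a finger pad.
Only numpy, scipy, OpenCV 4.12 (cv2) and the standard library are available. Lean on these libraries where they do the work, as an engineer would, in place of code of your own. Each camera call takes 0.05 s, during which the arm holds its last target. There are 200 camera calls.

## Working session

There is one attempt and no reset: what is moved stays moved. The work goes in short steps, Python scripts to look and compute and a shell command to move; the robot and the scene stay as the last step left them, time stands still between calls to the robot, and variables do not carry over. Pictures are saved under pics/ and viewed, at most 10 in all, crops included, and the job is handed in when it is done.

```bash
ls; mkdir -p pics
python3 - <<'E'
from workcell import env, grab_frame, camera_model
import cv2
for n in("scene","top"):
    cv2.imwrite(f"pics/{n}0.png",grab_frame(n)); print(n,camera_model(n))
s=env.state();print(s["time_s"],s["ee_pos"],s["ee_rot"],s["gripper_width"])
E
```

```text
drive.py
pics
workcell.py
scene {'fx': 539.7876467408761, 'fy': 539.7876467408761, 'cx': 320.45597992421665, 'cy': 236.78880198526667, 'T': array([[ 8.93749457e-01,  2.61525345e-01, -3.64439848e-01,
         2.14367191e+02],
       [-4.48184143e-01,  5.54172439e-01, -7.01444140e-01,
        -5.68067945e+02],
       [ 1.85170992e-02,  7.90251480e-01,  6.12502829e-01,
         6.11548401e+02],
       [ 0.00000000e+00,  0.00000000e+00,  0.00000000e+00,
         1.00000000e+00]])}
top {'fx': 486.5530625086315, 'fy': 486.5530625086315, 'cx': 319.6477081307366, 'cy': 237.30222429026534, 'T': array([[-1.42833065e-02,  9.84314482e-01, -1.75843643e-01,
         3.62530930e+02],
       [-9.99882119e-01, -1.30696809e-02,  8.05799162e-03,
         1.33200414e+01],
       [ 5.63337755e-03,  1.75938009e-01,  9.84385129e-01,
         9.19324406e+02],
       [ 0.00000000e+00,  0.00000000e+00,  0.00000000e+00,
         1.00000000e+00]])}
0.1 [240.96660608 521.60024107 213.22498425] [-1.79912338e+02 -3.11556026e-03  1.55203689e+02] 91.21068488867479
```

View pics/scene0.png

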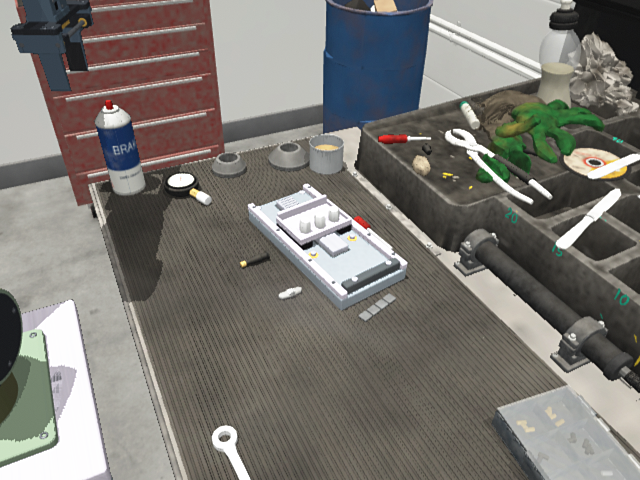

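View pics/top0.png

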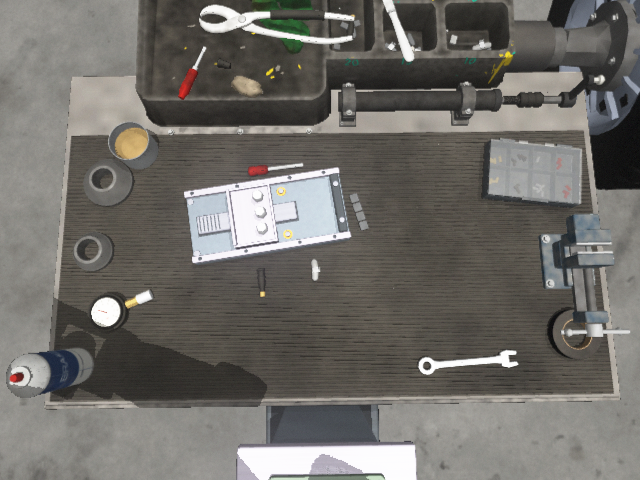

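The track runs left to right in the top view: the grooved bar is at (213,222), the white tray at (253,215), and the dark stop at (340,203). The push direction is right, about world -y. I'll enlarge crops of both views to pick features.

Run:
```python
import cv2
a=cv2.imread("pics/top0.png")[155:275,175:375]; cv2.imwrite("pics/topc.png",cv2.resize(a,None,fx=4,fy=4,interpolation=2))
a=cv2.imread("pics/scene0.png")[175:310,235:415]; cv2.imwrite("pics/scc.png",cv2.resize(a,None,fx=4,fy=4,interpolation=2))
```

```text
(no output)
```

View pics/topc.png

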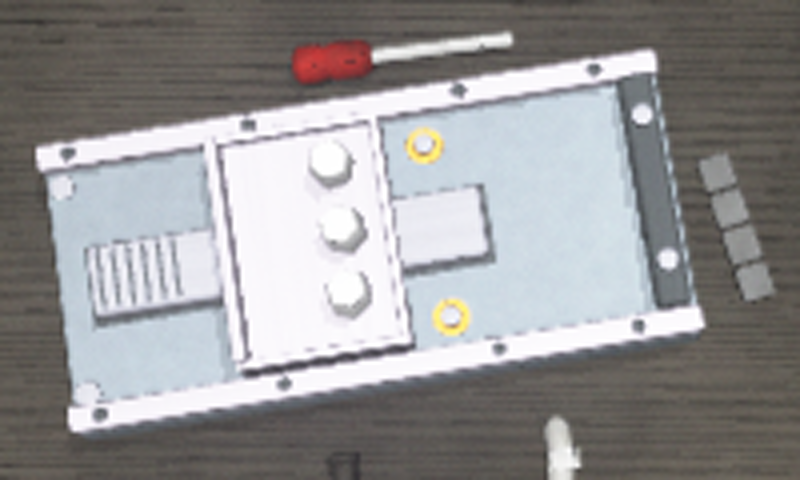

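View pics/scc.png

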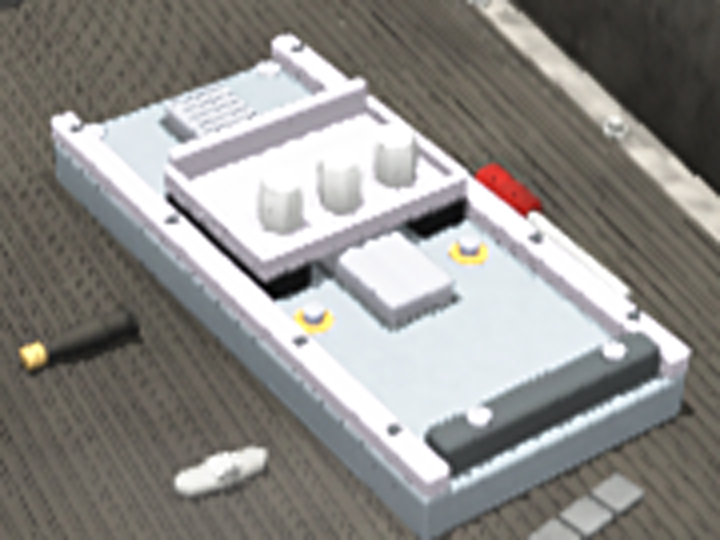

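The crops show yellow-ringed pins (top crop (424,144) and (452,316), scene crop (469,246) and (314,315)), rail screws, the bar end and the tray's rear wall. Next I triangulate these across the two views.

```bash
cat > h.py <<'E'
import numpy as np
from workcell import env, grab_frame, camera_model
def ray(n,u,v):
    m=camera_model(n);d=np.array([(u-m["cx"])/m["fx"],-(v-m["cy"])/m["fy"],-1]);T=np.array(m["T"])
    return T[:3,3],T[:3,:3]@d
def plane(n,u,v,z):
    o,d=ray(n,u,v);return o+d*(z-o[2])/d[2]
def tri(a,b):
    (o,d),(p,e)=ray("top",*a),ray("scene",*b)
    t=np.linalg.lstsq(np.c_[d,-e],p-o,rcond=None)[0];x,y=o+t[0]*d,p+t[1]*e
    return (x+y)/2,np.linalg.norm(x-y)
tc=lambda u,v:((u+.5)/4-.5+175,(v+.5)/4-.5+155)
sc=lambda u,v:((u+.5)/4-.5+235,(v+.5)/4-.5+175)
E
python3 - <<'E'
from h import *
np.set_printoptions(precision=1,suppress=True)
P={"pinF":((424,144),(469,246)),"pinN":((452,316),(314,315)),"n1":((100,413),(75,125)),"n2":((285,383),(173,218)),"n3":((500,348),(302,341)),"n4":((638,325),(393,429)),
"f1":((68,153),(294,44)),"f3":((458,90),(535,237)),"f4":((594,69),(633,314)),"wallF":((207,143),(362,82)),"wallN":((236,368),(168,152)),"barF":((484,184),(395,236)),"stopL":((642,113),(615,350)),"stopR":((668,258),(480,414))}
R={k:tri(tc(*a),sc(*b)) for k,(a,b) in P.items()}
for k,(x,g) in R.items(): print(k,x,round(g,1))
ax=sum(R[a][0]-R[b][0] for a,b in(("n4","n1"),("f4","f1")))[:2];ax/=np.linalg.norm(ax)
ay=np.array([-ax[1],ax[0]])
o=(R["pinF"][0]+R["pinN"][0])[:2]/2
print("ax",ax,np.degrees(np.arctan2(ax[1],ax[0])),"o",o)
for k,(x,g) in R.items(): print(k,(x[:2]-o)@ax,(x[:2]-o)@ay,x[2])
for n,q in(("barN1",(88,247)),("barN2",(96,312))):
    x=plane("top",*tc(*q),36)[:2]-o;print(n,x@ax,x@ay)
E
```

```text
pinF [612.8  78.5  27.7] 0.4
pinN [530.   65.5  27. ] 0.6
n1 [484.5 225.4  38.7] 0.4
n2 [497.8 141.5  37.3] 0.4
n3 [513.2  42.9  35.9] 0.9
n4 [522.7 -20.7  35.9] 0.0
f1 [606.5 243.5  40.1] 0.8
f3 [636.2  61.9  36.6] 0.2
f4 [645.6  -2.3  37.3] 0.5
wallF [606.9 175.1  58.2] 2.4
wallN [502.6 159.9  59.4] 2.8
barF [571.9  51.9  68.4] 21.0
stopL [622.2 -24.3  43. ] 0.5
stopR [552.8 -35.   43.7] 0.9
ax [ 0.2 -1. ] -81.06673679391328 o [571.4  72. ]
pinF 0.008141331465568058 41.90989422615421 27.69149223505275
pinN -0.008141331465563617 -41.909894226154094 27.042404179326525
n1 -165.00895435917494 -62.000944825270615 38.650025038488536
n2 -80.02456310808884 -61.91550886334512 37.25957889077267
n3 19.718016726854387 -62.01710769181371 35.92794591093997
n4 84.01811817475628 -62.510374592893115 35.93144763230504
f1 -163.9784250743865 61.31633283038629 40.12884695665514
f3 20.074189518706504 62.51467876895989 36.59967839724561
f4 85.01800187027416 61.82576259800879 37.344605666990844
wallF -96.29464894442978 51.11939525264326 58.165460375117334
wallN -97.44112936334015 -54.26790329974524 59.42817806665664
barF 20.006001132728407 -2.5665070659030764 68.35122021587063
stopL 103.08658279625209 35.22630687575635 43.0454705674955
stopR 102.81857781352863 -34.909193561576416 43.66509442877356
barN1 -161.14872092576624 16.671267245734935
barN2 -161.37108003645596 -14.423218090440603
```

```bash
python3 - <<'E'
from h import *
print("can",tri((17,377),(109,102)))
print(env.state()["qpos"],env.state()["force"])
E
python3 drive.py '0 0 -40 0 0 0;-20 -10 -40 0 0 0;-40 -10 0 0 0 7;-45 -10 0 0 0 7;-45 0 0 0 0 7;-40 0 0 0 0 7' 0 20
```

```text
can (array([293.85555392, 447.65914808, 189.0266852 ]), np.float64(0.3365166964163159))
[ 6.40565704e+01  1.83473795e+01  8.96972557e+01  1.42961060e-03
  7.20430715e+01 -1.14756225e+00] [0.78033464 0.73756947 0.54541405]
time_s: 0.7
ee_pos: [384.5, 388.2, 293.6]
ee_rot: [-180.0, 0.0, 126.9]
force: [-0.1, 0.3, -0.7]
gripper_width: 46.1
gripper_force: 0.0
```

```bash
python3 drive.py '-35 20 10 0 0 7;-40 20 20 0 0 7;-40 20 30 0 0 7;-40 10 30 0 0 7;-40 0 30 0 0 0;-30 0 30 0 0 0;0 0 0 0 0 0;0 0 0 0 0 0' 0 20
cat > t.py <<'E'
from h import *
ax=np.array([.1553,-.9879]);ay=np.array([.9879,.1553]);o=np.array([571.4,72])
s=env.state();p=s["ee_pos"];d=p[:2]-o
y=np.radians(s["ee_rot"][2]);tx=np.array([np.cos(y),np.sin(y)]);ty=np.array([np.sin(y),-np.cos(y)])
e=o-125*ax-p[:2]
print("track x,y",np.round([d@ax,d@ay],1),"z",p[2],"yaw",s["ee_rot"][2],"tool dx,dy to -125",e@tx,e@ty,"F",s["force"],"w",s["gripper_width"])
E
python3 t.py
```

```text
time_s: 1.5
ee_pos: [520.8, 218.1, 146.2]
ee_rot: [-179.9, -0.0, 99.1]
force: [0.5, -0.8, 0.2]
gripper_width: 0.4
gripper_force: 0.0
track x,y [-152.2  -27.3] z 146.1671451384876 yaw 99.11018288608355 tool dx,dy to -125 -27.252924843018697 27.185909330184387 F [ 0.49065202 -0.7843983   0.22436506] w 0.39741939546572785
```

```bash
python3 drive.py '-14 14 20 0 0 0;-13 13 30 0 0 0;0 0 30 0 0 0;0 0 12 0 0 0;0 0 6 0 0 0;0 0 0 0 0 0;0 0 0 0 0 0'; python3 t.py
python3 - <<'E'
from workcell import env, grab_frame, camera_model
import cv2
a=grab_frame("scene")[100:320,200:460]; cv2.imwrite("pics/s2.png",cv2.resize(a,None,fx=3,fy=2.7))
E
```

```text
time_s: 2.2
ee_pos: [552.8, 197.1, 50.2]
ee_rot: [179.8, -0.0, 99.3]
force: [-0.0, -0.1, 0.8]
gripper_width: 0.2
gripper_force: 0.0
track x,y [-126.5    1.1] z 50.235377460202436 yaw 99.25073296610957 tool dx,dy to -125 -1.4474573156664332 -1.0626889874585024 F [-0.02986852 -0.06885528  0.78083719] w 0.18106946183956735
```

View pics/s2.png

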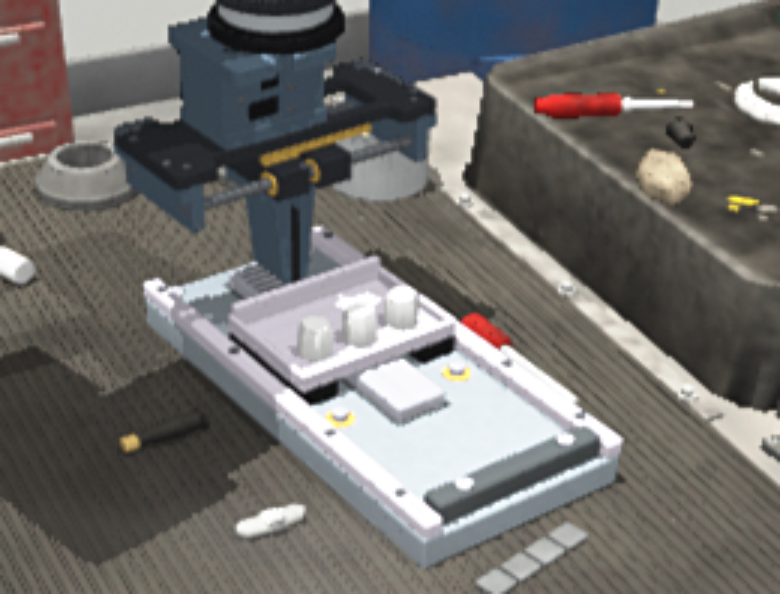

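The closed fingers hang behind the tray wall, over the grooved bar at about (290,270) in the crop. Now press down.

```bash
python3 drive.py '0 -1 6 0 0 0;0 0 5 0 0 0;0 0 3 0 0 0;0 0 2 0 0 0;0 0 0 0 0 0'; python3 drive.py '0 0 2 0 0 0;0 0 2 0 0 0;0 0 0 0 0 0'; python3 drive.py '0 0 1 0 0 0;0 0 0 0 0 0'
```

```text
time_s: 2.75
ee_pos: [550.8, 196.0, 32.7]
ee_rot: [-180.0, -0.0, 99.2]
force: [-2.2, 0.5, 3.3]
gripper_width: 0.7
gripper_force: 1.9
time_s: 3.05
ee_pos: [550.8, 196.0, 28.7]
ee_rot: [-180.0, -0.0, 99.2]
force: [-1.7, -0.0, 5.5]
gripper_width: 0.5
gripper_force: 2.6
time_s: 3.25
ee_pos: [550.8, 196.0, 27.9]
ee_rot: [-180.0, -0.0, 99.2]
force: [-2.3, 0.4, 5.3]
gripper_width: 0.8
gripper_force: 2.7
```

```bash
python3 drive.py '0 0 1 0 0 0;0 0 0 0 0 0'; python3 drive.py '0 0 0.6 0 0 0;0 0 0 0 0 0'; python3 t.py
```

```text
time_s: 3.45
ee_pos: [550.8, 196.0, 26.9]
ee_rot: [-180.0, -0.0, 99.2]
force: [-2.3, -0.3, 5.4]
gripper_width: 0.2
gripper_force: 2.9
time_s: 3.65
ee_pos: [550.8, 196.0, 26.4]
ee_rot: [-180.0, -0.0, 99.2]
force: [-2.1, -0.1, 5.6]
gripper_width: 0.3
gripper_force: 3.0
track x,y [-125.7   -1.1] z 26.399102229902034 yaw 99.20165831131158 tool dx,dy to -125 -0.6707922980258249 1.1059771390606261 F [-2.1204829  -0.0652241   5.55070909] w 0.252690355167602
```

```bash
python3 drive.py '-4 0 0 0 0 0;-4 0 0 0 0 0;-4 0 0 0 0 0;-4 0 0 0 0 0;-4 0 0 0 0 0;-4 0 0 0 0 0;-4 0 0 0 0 0'; python3 drive.py '-4 0 0 0 0 0;-4 0 0 0 0 0;-4 0 0 0 0 0'; python3 t.py
python3 - <<'E'
from workcell import env, grab_frame, camera_model
import cv2
a=grab_frame("scene")[100:320,200:460]; cv2.imwrite("pics/s3.png",cv2.resize(a,None,fx=3,fy=2.7))
E
```

```text
time_s: 4.35
ee_pos: [556.5, 170.7, 26.9]
ee_rot: [179.8, -0.2, 99.1]
force: [-0.9, 8.2, 5.3]
gripper_width: 0.8
gripper_force: 4.9
time_s: 4.65
ee_pos: [558.5, 158.9, 26.9]
ee_rot: [179.8, -0.2, 99.1]
force: [-1.8, 8.2, 5.4]
gripper_width: 0.7
gripper_force: 4.9
track x,y [-87.8   0.7] z 26.883301045333546 yaw 99.12557847878952 tool dx,dy to -125 37.19090185382653 -0.6103011576155843 F [-1.75692364  8.24899734  5.35219536] w 0.7328317148061749
```

View pics/s3.png

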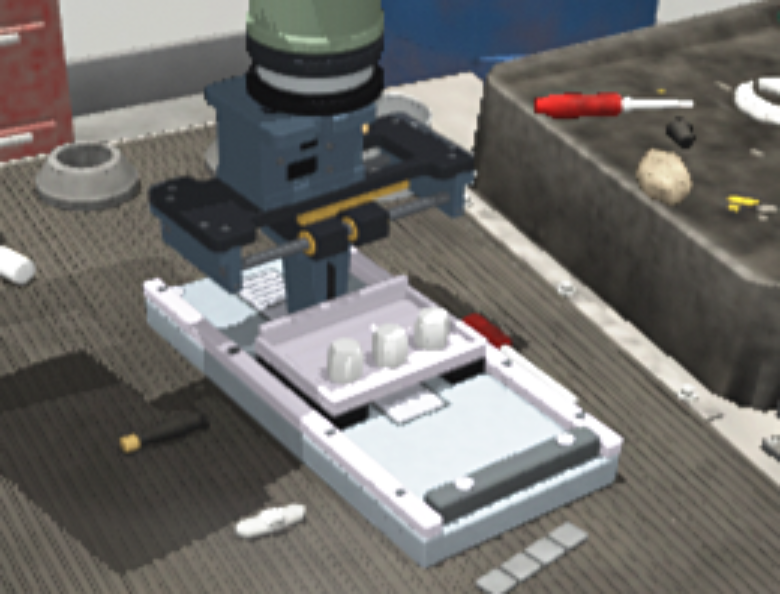

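The tray is sliding at a steady 8 N, the pins are down and the nuts are standing. I continue the push.

```bash
R='python3 drive.py'; python3 drive.py '-4 0 0 0 0 0;-4 0 0 0 0 0;-4 0 0 0 0 0;-4 0 0 0 0 0;-4 0 0 0 0 0;-4 0 0 0 0 0;-4 0 0 0 0 0;-4 0 0 0 0 0'; python3 t.py; python3 drive.py '-4 0 0 0 0 0;-4 0 0 0 0 0;-4 0 0 0 0 0;-4 0 0 0 0 0;-4 0 0 0 0 0;-4 0 0 0 0 0;-4 0 0 0 0 0;-4 0 0 0 0 0'; python3 t.py
```

```text
time_s: 5.5
ee_pos: [563.5, 127.2, 26.9]
ee_rot: [179.8, -0.2, 99.1]
force: [-0.9, 8.3, 6.5]
gripper_width: 0.3
gripper_force: 5.1
track x,y [-55.8   0.8] z 26.869115750792187 yaw 99.11963055540477 tool dx,dy to -125 69.24125809901416 -0.569029236799043 F [-0.90502188  8.27937984  6.47427057] w 0.2895608068859835
time_s: 6.3
ee_pos: [568.5, 95.6, 26.9]
ee_rot: [179.8, -0.2, 99.1]
force: [-1.8, 8.0, 6.0]
gripper_width: 0.7
gripper_force: 5.2
track x,y [-23.7   0.8] z 26.865091335367538 yaw 99.11817945301573 tool dx,dy to -125 101.26380179095963 -0.5098161427607018 F [-1.77770509  7.95715864  5.96688339] w 0.6557138514272498
```

```bash
python3 drive.py '-4 0 0 0 0 0;-4 0 0 0 0 0;-4 0 0 0 0 0;-3 0 0 0 0 0;-1 0 0 0 0 0;-1 0 0 0 0 0;0 0 0 0 0 0'; python3 t.py;  python3 - <<'E'
from workcell import env, grab_frame, camera_model
import cv2
a=grab_frame("scene");cv2.imwrite("pics/s4raw.png",a);a=a[120:310,230:430]; cv2.imwrite("pics/s4.png",cv2.resize(a,None,fx=3,fy=3))
cv2.imwrite("pics/t4raw.png",grab_frame("top"))
E
```

```text
time_s: 7.0
ee_pos: [571.3, 78.7, 26.9]
ee_rot: [179.8, -0.2, 99.1]
force: [-0.9, 6.9, 7.0]
gripper_width: 0.5
gripper_force: 4.7
track x,y [-6.6  0.9] z 26.872284118432574 yaw 99.11419751324196 tool dx,dy to -125 118.41087303242534 -0.528470231553289 F [-0.93599249  6.89435044  6.99023924] w 0.4986977233736328
```

View pics/s4.png

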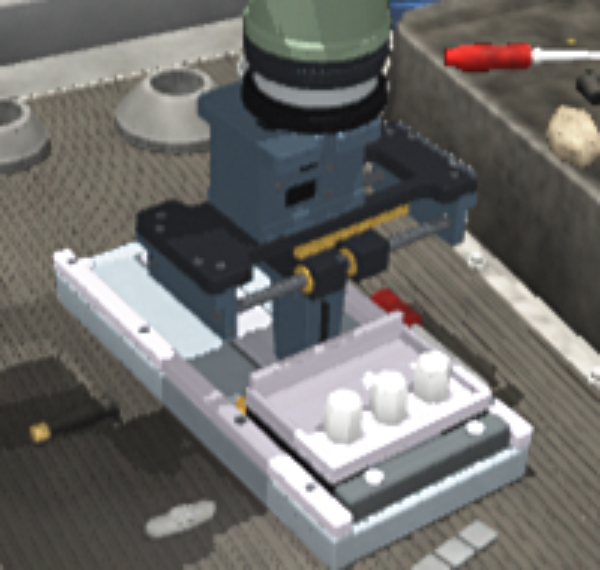

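The tray is near the stop: the gap is a few mm, and a yellow pin ring shows behind the tray at (241,403). I push on gently until the force shows stop contact.

```bash
python3 drive.py '-1 0 0 0 0 0;-1 0 0 0 0 0;0 0 0 0 0 0'; python3 drive.py '-1 0 0 0 0 0;-1 0 0 0 0 0;0 0 0 0 0 0';python3 drive.py '-1 0 0 0 0 0;0 0 0 0 0 0'; python3 t.py
```

```text
time_s: 7.4
ee_pos: [571.5, 76.8, 26.9]
ee_rot: [179.8, -0.2, 99.1]
force: [-1.6, 7.5, 7.3]
gripper_width: 0.4
gripper_force: 4.9
time_s: 7.7
ee_pos: [571.9, 75.5, 26.9]
ee_rot: [179.8, -0.3, 99.1]
force: [-1.0, 9.9, 6.8]
gripper_width: 0.4
gripper_force: 7.4
time_s: 7.9
ee_pos: [572.3, 75.3, 26.9]
ee_rot: [179.8, -0.3, 99.1]
force: [-0.6, 14.2, 5.5]
gripper_width: 0.5
gripper_force: 9.5
track x,y [-3.1  1.4] z 26.907540648880413 yaw 99.06095601305645 tool dx,dy to -125 121.8686395053506 -1.0898405726042775 F [-0.55452938 14.20002786  5.47550033] w 0.45409958119088456
```

The force has risen, so the tray is on the stop. I back off along the bar, then lift.

```bash
python3 drive.py '3 0 0 0 0 0;4 0 0 0 0 0;3 0 0 0 0 0;0 0 0 0 0 0'; python3 drive.py '0 0 -4 0 0 0;0 0 -4 0 0 0;0 0 -5 0 0 0;0 0 -15 0 0 0;0 0 -30 0 0 0;0 0 -40 0 0 0;10 0 -40 0 0 0;40 0 0 0 0 0'; python3 drive.py '45 0 0 0 0 0;45 0 0 0 0 0;45 0 0 0 0 0;30 0 0 0 0 0;0 0 0 0 0 0;0 0 0 0 0 0;0 0 0 0 0 0'
python3 - <<'E'
from workcell import env, grab_frame, camera_model
import cv2
a=grab_frame("scene");a=a[175:310,235:415]; cv2.imwrite("pics/s5.png",cv2.resize(a,None,fx=4,fy=4))
a=grab_frame("top")[155:275,175:375]; cv2.imwrite("pics/t5.png",cv2.resize(a,None,fx=4,fy=4))
E
```

```text
time_s: 8.3
ee_pos: [571.2, 81.1, 26.9]
ee_rot: [179.8, 0.1, 99.3]
force: [1.1, -2.1, 5.7]
gripper_width: 0.7
gripper_force: 3.0
time_s: 9.1
ee_pos: [564.5, 129.7, 169.6]
ee_rot: [179.4, 0.0, 99.0]
force: [1.4, 0.5, -0.6]
gripper_width: 0.3
gripper_force: 0.0
time_s: 9.8
ee_pos: [534.7, 292.6, 163.6]
ee_rot: [-179.9, 0.0, 99.2]
force: [-0.9, -0.1, 0.8]
gripper_width: 0.5
gripper_force: 0.0
```

View pics/s5.png

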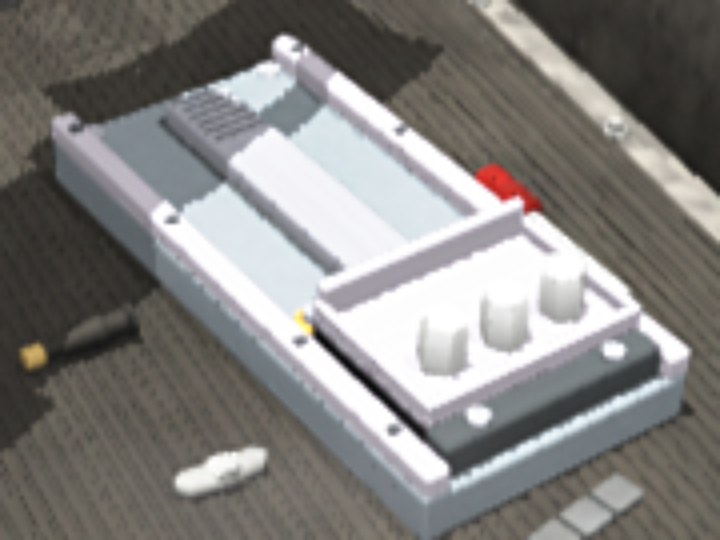

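View pics/t5.png

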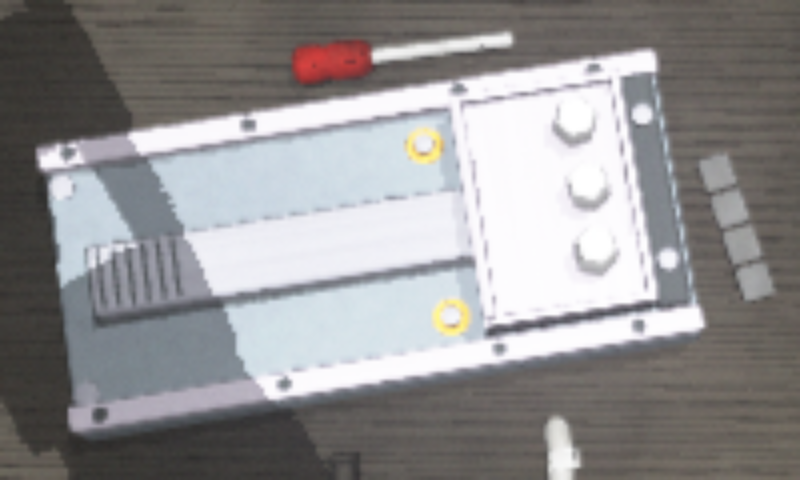

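In these views the tray sits against the stop, both pins stand clear behind it at (424,145) and (452,316), the bar is up, the nuts are upright and the bystanders have not moved.

```bash
python3 -c "
from workcell import env, grab_frame, camera_model
print(env.job_done())"
```

```text
the job is handed in; nothing more can be done
None
```

I pushed the tray against the end stop and handed the job in: in the last pictures the bar is up, both pins stand behind the tray, the three nuts are upright and nothing else on the bench has moved; the hand-in gave no verdict.

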